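Fill the two-jar carrier and hold it up level

ROBOT

A 7-joint arm with a two-finger parallel gripper is mounted at the origin on the work surface. World frame = base frame: x ahead of the robot, y to its left, z up, the work surface at z = 0. Lengths are in m, angles in rad, forces in N, time in s.
With the tool pointing down it reaches from about 0.4 to 0.875 m from the base axis. Payload 6.5 kg.
Tool frame: the origin (TCP) lies between the finger pads, 19 mm behind the fingertips; this is the grasp point; z points along the fingers, y is the line along which they close (so a half turn about z gives the same grasp; the last joint's range is limited). The gripper opens to 88 mm and grips with 3 to 60 N. Pads are 18 mm wide; open, the fingers measure 123 mm over their backs; the gripper's body (75 mm by 187 mm) begins 45 mm behind the grasp point.
Start: joints at [1.186, 0.536, -0.004, 1.538, 0.003, 1.067, -0.071], TCP at [0.204, -0.617, 0.257] pointing down, gripper open.
Joint ranges: [-2.7, 2.7], [-0.37, 2.16], [-1.27, 1.26], [0.24, 2.4], [-1.31, 4.45], [0.19, 1.91], [-2.76, 2.76]. Speed limits (rad/s): [2.39, 2.39, 3.14, 3.14, 3.14, 3.14, 3.14].

INTERFACE

Orientations are given as [roll, pitch, yaw] about the fixed x, y, z axes, in that order (R = Rz(yaw) Ry(pitch) Rx(roll)).
In Python, from station import manip gives the robot as it stands. The module is installed in compiled form; this text tells all that it offers. Calls block until the motion is done:
- manip.move_to(position, orientation): joint-space move of the TCP to a pose.
- manip.move_linear(position, rotation=None, max_speed=0.15, stop_force=None): straight line of the TCP; rotation=None keeps the orientation; max_speed is the mean speed in m/s. With stop_force (N) it stops when the force on the tool has changed by that much, and returns True; else False.
- manip.set_joints(angles): joint-space move.
- manip.move_gripper(opening, strength=None): opening from 0.0 (shut) to 1.0 (fully open); strength is the grip in N (None keeps the last); returns when the fingers have stopped.
- manip.wait(seconds).
- manip.inverse_kinematics(position, orientation): joint angles nearest the present ones, or None.
- manip.grab_frame(name): name is "scene" or "top" or "wrist"; returns the picture (384x512x3 uint8, red, green, blue); there is no depth.
- manip.camera_model(name): a dict with "mtx" (3x3 intrinsics, pixels), "view" (4x4, takes a point from world to camera coordinates). Camera axes: x right, y down, z forward; pixel columns grow to the right and rows downward; lengths in m; the calibration is good to about 2 mm. A picture is of the moment at which its call begins: read the wrist's pose just before it. camera_model takes no time and is no camera call; for the wrist camera it gives the pose at the moment of the call.
A pose or a line that the arm cannot do raises manip.Unreachable and nothing moves.
- manip.hand_in(): hands the job in; it is judged then, once.
Readings, each from a call of its own:
- manip.current_time_s(): time.
- manip.current_joint_pos(): joint angles.
- manip.current_joint_vel(): joint speeds.
- manip.current_joint_efforts(): joint torques, N m.
- manip.current_tcp_pos(): TCP position.
- manip.current_ee_rot(): TCP orientation.
- manip.current_force(): force on the tool from outside, world axes, zero at the start.
- manip.current_torque(): the same for the moment, N m.
- manip.current_gripper_width(): opening from 0.0 (shut) to 1.0 (fully open).
- manip.current_finger_force(): force on a finger pad.
Only numpy, scipy, OpenCV 4.12 (cv2) and the standard library are available. Lean on these libraries where they do the work, as an engineer would, in place of code of your own. Each camera call takes 0.05 s, during which the arm holds its last target. There are 200 camera calls.

TASK

Put the loose jar that matches the one already in the wire carrier into the carrier's empty place, setting it down on the two rails without dropping it, and let go of it. Then take the carrier by its wooden grip and lift it, level all the way, about ten centimetres off the counter so that the counter can be wiped underneath; finish while still holding it there, level and still, with both jars in their places and the other things left where they are.

Things in the scene. Friction and masses are not known exactly. Their poses are not given: they have to be found in the camera images.
- carrier: loose steel-wire carrier with a wooden grip, 240 long (x) x 102 wide (y) x 162 mm high, 260 g, on rubber feet. Origin: centre of underside; z up. Two rails along x (6 mm wire, 34 mm apart, tops 16 mm up) carry the jars; round each place (x = +80, -80 mm) a wire guard ring, inside 69 mm, top 50 mm up. Upright wires at x 0, y +48 and -48 mm hold the grip. With both jars it is nearly balanced.
- empty_place (a point): centre of the empty jar place, on the level of the rails' tops (x +80, y 0, z 16 mm in the carrier's frame, same axes): the jar's underside comes here, with 4 mm of play all round inside the ring. A gripper closing across the carrier (along its y) has most room.
- full_place (a point): the same for the other place (x -80 mm), where one jar stands from the start
- grip (a point): middle of the wooden grip, a flat-sided bar 18 mm thick (along the carrier's x), 84 mm long (along its y), 24 mm high; its middle is 150 mm above the carrier's underside, at x = y = 0; same axes. Pinch the 18 mm from above, fingers closing along the carrier's x; a firm grip (30 N or more) keeps it from turning.
- jar_out: loose closed glass jar, brown contents, flat brass-coloured screw lid, the twin of the one in the carrier, standing on the counter among two other jars. Glass 60 mm across; lid 62 mm across, 18 mm high, its top 90 mm above the underside; about 240 g. Origin: centre of its underside, z up. Grasp it from above across the lid.
- jar_in: its twin (same sizes), standing in the carrier from the start. Origin: centre of its underside
- clip_jar: bystander: larger glass jar with a glass lid and wire clip, 90 mm across, 124 mm tall (wire 7 mm further out at one side). Origin: centre of its underside
- low_jar: bystander: low wide glass jar with a grey metal lid, 84 mm across, 56 mm tall. Origin: centre of its underside
- spoon: bystander: wooden spoon lying on the counter beside the carrier. Origin: centre of its underside
Things that resemble listed ones, but are neither listed nor needed, are in the scene too. What is shaped like the jar_out but blue is not meant. What is shaped like the jar_in but green is not meant.

How it is judged:
On the way:
1. the loose jar stands on the rails inside the ring of the empty place, let go, the carrier standing on the counter (distance between jar_out and empty_place below 0.008 m and distance between jar_in and full_place below 0.008 m and contact force between the fingers and jar_out below 0.1 N and linear speed of jar_out below 0.05 m/s and height (world z) of carrier below 0.006 m and angle between carrier's own z axis and vertical below 0.05 rad), for 0.3 s.
At the end, for the whole second after the job is handed in: For 1 s after the end: fingers on the carrier, TCP within 50 mm of its grip, underside 60-160 mm up, tilt < 0.10 rad, slower than 30 mm/s and 0.15 rad/s; both jars within 8 mm of their places, untouched by the robot; nothing else touching carrier or jars (distance between jar_out and empty_place below 0.008 m and distance between jar_in and full_place below 0.008 m and height (world z) of carrier between 0.06 and 0.16 m and angle between carrier's own z axis and vertical below 0.1 rad and linear speed of carrier below 0.03 m/s and angular speed of carrier below 0.15 rad/s and contact force between the fingers and carrier above 1 N and distance between the grasp point and grip below 0.05 m and contact force between each of the arm, the fingers and jar_out below 0.3 N and contact force between each of the arm, the fingers and jar_in below 0.3 N and contact force between each of carrier, jar_out, jar_in and clip_jar below 0.1 N and contact force between each of carrier, jar_out, jar_in and low_jar below 0.1 N and contact force between each of carrier, jar_out, jar_in and spoon below 0.1 N); the arm keeps its last pose, push and grip.
It fails at once if the carrier is tilted by more than 0.25 rad (angle between carrier's own z axis and vertical above 0.25 rad).
It fails at once if the jar is dropped (falls faster than 0.6 m/s, about 20 mm, out of the fingers) (contact force between the fingers and jar_out below 0.05 N and linear speed of jar_out above 0.6 m/s).
It fails at once if another thing is pushed more than 30 mm away or knocked over (distance of any of clip_jar, low_jar, spoon from where it was at the start of the episode above 0.03 m or angle between any of clip_jar, low_jar's own z axis and vertical above 0.5 rad).
It also fails if it takes over 64 s, if anything falls off the work surface, if the arm or the gripper's body presses on something with over 40 N, if the wrist force passes 120 N, or if a joint passes its speed limit or range.

## Working session

There is one attempt and no reset: what is moved stays moved. The work goes in short steps, each a Python script; the robot and the scene stay as the last script left them, time stands still between calls to the robot, and variables do not carry over. Pictures are saved under pics/ and viewed, at most 10 in all, crops included, and the job is handed in when it is done.

```bash
mkdir -p pics; python3 - <<'E'
from station import manip as m
import cv2,numpy as np
for n in("scene","top"):
    f=m.grab_frame(n); cv2.imwrite(f"pics/{n}0.png",cv2.resize(f[:,:,::-1],None,fx=1.5,fy=1.5,interpolation=cv2.INTER_CUBIC)); np.save(n+"0.npy",f)
    c=m.camera_model(n); print(n,np.round(c["mtx"],1).tolist(),np.round(c["view"],3).tolist())
print(m.current_tcp_pos(),m.current_ee_rot())
E
```

```text
scene [[354.7, 0.0, 259.3], [0.0, 354.7, 191.5], [0.0, 0.0, 1.0]] [[-0.756, 0.654, -0.014, 0.357], [0.558, 0.634, -0.536, -0.272], [-0.342, -0.413, -0.844, 1.179], [0.0, 0.0, 0.0, 1.0]]
top [[444.8, 0.0, 254.2], [0.0, 444.8, 190.5], [0.0, 0.0, 1.0]] [[-0.023, -1.0, 0.0, 0.062], [-0.995, 0.023, -0.1, 0.543], [0.1, -0.003, -0.995, 1.255], [0.0, 0.0, 0.0, 1.0]]
[ 0.20356149 -0.6167618   0.25661407] [-3.14004702e+00  1.07293321e-04  3.18880133e-01]
```

View pics/scene0.png

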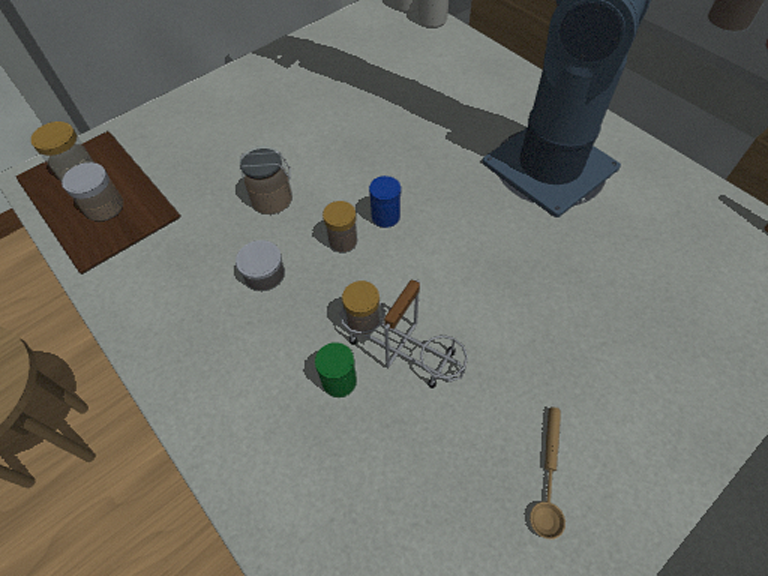

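View pics/top0.png

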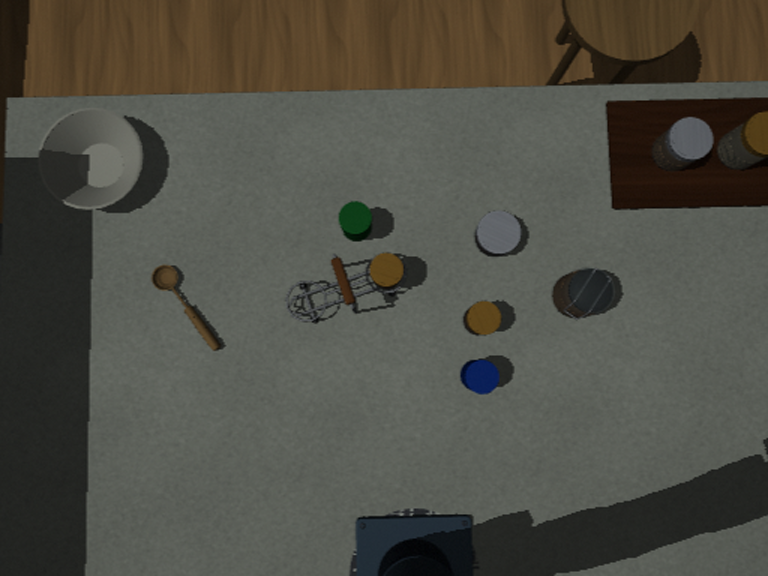

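The top view (1.5x scale) shows these things that could be confused:
- Brass-lidded jar standing alone at (484,317).
- Its twin in the carrier at (386,270).
- Brass-lidded jar on the wooden board at (760,133), farther away.
- Blue decoy at (481,376) and green decoy at (355,220).

I choose (484,317), which stands on the counter between the clip jar (588,292) and the low jar (498,232). The carrier's empty ring is at about (314,300) and its grip at (343,280).

```bash
cat > h.py <<'E'
from station import manip as m
import cv2,numpy as np
def ray(c,px):
    K,V=np.array(c["mtx"]),np.array(c["view"]);R,t=V[:3,:3],V[:3,3]
    return -R.T@t, R.T@np.linalg.solve(K,[px[0],px[1],1.])
def plane(c,px,z):
    o,d=ray(c,px); return o+d*(z-o[2])/d[2]
def cross(c1,p1,c2,p2):
    (o1,d1),(o2,d2)=ray(c1,p1),ray(c2,p2)
    s=np.linalg.lstsq(np.c_[d1,-d2],o2-o1,rcond=None)[0]
    a,b=o1+s[0]*d1,o2+s[1]*d2; return (a+b)/2,np.linalg.norm(a-b)
def blobs(f,lo,hi,amin=60):
    k=cv2.inRange(cv2.cvtColor(f,cv2.COLOR_RGB2HSV),lo,hi)
    out=[]
    for c in cv2.findContours(k,cv2.RETR_EXTERNAL,cv2.CHAIN_APPROX_NONE)[0]:
        if cv2.contourArea(c)>amin: out.append(c[:,0,:].astype(float))
    return out
E
python3 - <<'E'
from h import *
np.set_printoptions(precision=4,suppress=True)
for n in("scene","top"):
    f=np.load(n+"0.npy");c=m.camera_model(n)
    print(n,"lids")
    for b in blobs(f,(14,140,90),(28,255,255)):
        e=cv2.fitEllipse(b.astype(np.float32))
        print(np.array(e[0]),np.array(e[1]),plane(c,e[0],.09)[:2],plane(c,e[0],.106)[:2])
    print("wood")
    for b in blobs(f,(3,120,50),(13,255,255)):
        r=cv2.minAreaRect(b.astype(np.float32)); print(np.array(r[0]),r[1],plane(c,r[0],.155)[:2], [plane(c,p,.16)[:2] for p in cv2.boxPoints(r)] if max(r[1])<60 else "")
E
```

```text
scene lids
[265.459  203.9561] [ 5.7964 23.4003] [0.5278 0.0904] [0.534  0.0974]
[239.96   197.5626] [19.7849 22.6849] [0.5638 0.0338] [0.5693 0.0421]
[225.6431 142.1309] [15.8265 20.1347] [ 0.4789 -0.134 ] [ 0.4862 -0.1223]
[34.1934 90.0204] [15.8355 27.7396] [ 0.801  -0.7044] [ 0.8015 -0.6808]
wood
[ 64.6554 130.4093] (77.23623657226562, 79.7555923461914) [ 0.8034 -0.4013] 
top lids
[322.3011 211.3771] [19.4478 20.7731] [ 0.476  -0.1354] [ 0.4752 -0.1329]
[256.8394 179.0284] [19.8832 20.3598] [0.569  0.0409] [0.567  0.0411]
wood
[227.9309 186.6762] (30.96306800842285, 5.2563300132751465) [0.5425 0.117 ] [array([0.5783, 0.1357]), array([0.5825, 0.1228]), array([0.5059, 0.0979]), array([0.5017, 0.1108])]
```

Both views agree. jar_out is at about (0.477, -0.135), jar_in at (0.568, 0.041) and the grip at (0.542, 0.117). The grip is 80 mm from jar_in, as specified. Next are close looks with the wrist camera.

```bash
python3 - <<'E'
from h import *
np.set_printoptions(precision=4,suppress=True)
pi=np.pi
for n,p,y in(("jar",[.477,-.135,.26],0.),("car",[.535,.12,.36],0.314)):
    m.move_to(p,[pi,0,y]); m.wait(.3)
    c=m.camera_model("wrist");f=m.grab_frame("wrist")
    np.save(n+".npy",f);np.save(n+"_c.npy",c,allow_pickle=True)
    cv2.imwrite(f"pics/w_{n}.png",f[:,:,::-1])
    print(n,m.current_tcp_pos(),"cam",ray(c,(256,192)))
    for b in blobs(f,(14,140,90),(28,255,255),300):
        e=cv2.fitEllipse(b.astype(np.float32)); print(np.array(e[0]),np.array(e[1]),plane(c,e[0],.09)[:2],plane(c,e[0],.106)[:2])
for p,y in(([.516,.192,.25],-1.257),([.542,.117,.25],.314)):
    print(m.inverse_kinematics(p,[pi,0,y]))
print(m.current_time_s())
E
python3 -c "
import cv2,numpy as np
a=cv2.imread('pics/w_jar.png');b=cv2.imread('pics/w_car.png');cv2.imwrite('pics/w2.png',cv2.resize(np.vstack([a,b]),(400,600)))"
```

```text
jar [ 0.477  -0.1353  0.26  ] cam (array([ 0.5439, -0.1363,  0.3861]), array([-0.2687, -0.0065, -0.9633]))
car [0.535  0.1193 0.3598] cam (array([0.5988, 0.1386, 0.4858]), array([-0.2541, -0.0893, -0.9631]))
[-1.2097  0.6067  1.0972  1.8539 -0.6164  1.0711 -2.6971]
[ 0.0321  0.4165 -0.4192  1.7831  0.1991  0.9837 -1.723 ]
3.8833
```

View pics/w_jar.png

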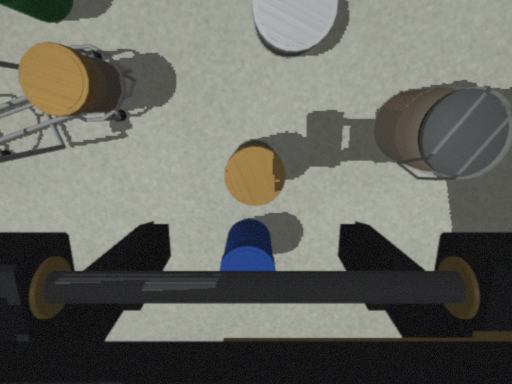

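View pics/w_car.png

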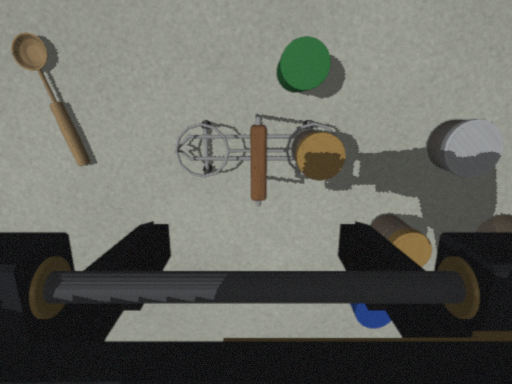

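The first wrist view shows the chosen jar's brass lid at (255,176), brown below it, with the blue decoy at (247,250) and the low and clip jars clear of it. The second shows the carrier square to the gripper: empty ring at (204,149), grip at (258,163) and jar_in's lid at (320,155). The shadowed lids need a looser mask.

```bash
python3 - <<'E'
from h import *
np.set_printoptions(precision=4,suppress=True)
pi=np.pi
for n in("jar","car"):
    f=np.load(n+".npy");c=np.load(n+"_c.npy",allow_pickle=True).item()
    f=f.copy();f[210:]=0 if n=="jar" else f[210:]
    for lo,hi,t in(((14,120,40),(28,255,255),"lid"),((3,110,30),(13,255,255),"wood")):
        for b in blobs(f,lo,hi,300):
            if b[:,1].mean()>230 : continue
            e=cv2.fitEllipse(cv2.convexHull(b.astype(np.float32))); r=cv2.minAreaRect(b.astype(np.float32))
            print(n,t,np.array(e[0]),np.array(e[1]),plane(c,e[0],.09)[:2],plane(c,e[0],.106)[:2],"rect",np.array(r[0]),r[1],r[2],plane(c,r[0],.162)[:2],[plane(c,p,.162)[:2] for p in cv2.boxPoints(r)] if t=="wood" else "")
    if n=="car":
        print("ring",plane(c,(204,149.5),.047)[:2])
f=np.load("jar.npy");print(cv2.cvtColor(f,cv2.COLOR_RGB2HSV)[[176,190,230],[255,250,250]])
f=np.load("car.npy");print(cv2.cvtColor(f,cv2.COLOR_RGB2HSV)[[160,150],[259,320]])
for p,y in(([.516,.192,.25],1.885),([.542,.117,.25],.314),([.477,-.135,.25],.3)):
    print(m.inverse_kinematics(p,[pi,0,y]))
E
```

```text
jar lid [254.3589 174.633 ] [58.4885 59.717 ] [ 0.4793 -0.1366] [ 0.4828 -0.1366] rect [253.8 174.6] (59.032188415527344, 58.13776397705078) 63.43495178222656 [ 0.495  -0.1361] 
jar lid [57.61   79.3627] [67.9348 83.3644] [0.5691 0.0444] [0.5677 0.0346] rect [57.9769 78.3154] (73.55259704589844, 76.03328704833984) 82.87498474121094 [0.5636 0.0001] 
car lid [320.0607 155.0609] [46.6896 48.6213] [0.5679 0.0375] [0.5692 0.0416] rect [320. 155.] (46.0, 48.0) 90.0 [0.5736 0.056 ] 
car lid [258.2152 161.8847] [17.8566 81.7815] [0.5345 0.1119] [0.5371 0.113 ] rect [258.  162.5] (73.0, 14.0) 90.0 [0.5455 0.1168] 
ring [0.5206 0.1892]
[[ 20 132 155]
 [ 19 134 154]
 [113 185  58]]
[[ 14 133 109]
 [ 19 132 143]]
[ 0.1022  0.4696 -0.7078  1.781   0.3523  1.0213 -0.4251]
[ 0.0321  0.4165 -0.4192  1.7831  0.1991  0.9837 -1.723 ]
[ 0.4512  0.3032 -0.3178  1.9315  0.1171  0.9245 -1.1945]
```

jar_out measures (0.478, -0.136), and all three views agree within 3 mm. The carrier's yaw is 1.885, and the empty place is predicted at (0.519, 0.193). With only 4 mm of play, I'll take one closer look at the ring.

```bash
python3 - <<'E'
from h import *
np.set_printoptions(precision=4,suppress=True)
m.move_to([.515,.165,.25],[np.pi,0,.314]); m.wait(.3)
c=m.camera_model("wrist");f=m.grab_frame("wrist");np.save("ring.npy",f);np.save("ring_c.npy",c,allow_pickle=True)
def px(p):
    q=c["view"]@np.r_[p,1];q=c["mtx"]@q[:3];return q[:2]/q[2]
g=cv2.resize(f,None,fx=1.5,fy=1.5,interpolation=cv2.INTER_CUBIC)[:380,:,::-1].copy()
a=1.885;ux=np.array([np.cos(a),np.sin(a)]);E=np.array([.519,.193])
for t in np.linspace(0,2*np.pi,24,endpoint=False):
    p=E+.036*np.array([np.cos(t),np.sin(t)]); q=px([*p,.0485])*1.5; cv2.circle(g,tuple(int(v) for v in q),1,(0,0,255),-1)
for s in(0,-42,42):
    p=E-.08*ux+s/1000*np.array([-ux[1],ux[0]]);q=px([*p,.162])*1.5; cv2.circle(g,tuple(int(v) for v in q),2,(0,255,0),-1)
cv2.imwrite("pics/ring.png",g);print(px([*E,.0485])*1.5)
E
```

```text
[343.7432 240.2178]
```

View pics/ring.png

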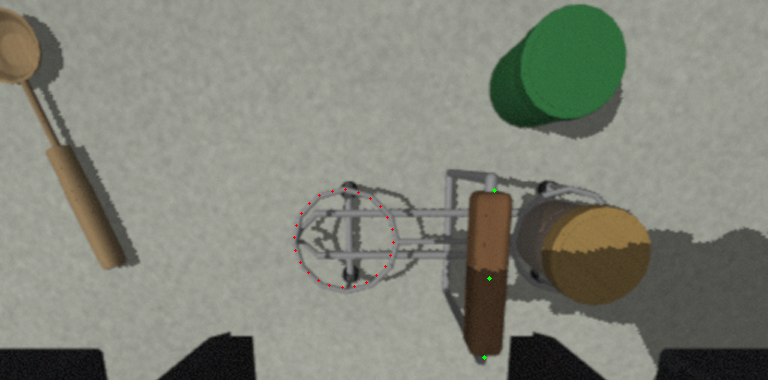

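The predicted red circle sits about 3 px (2 mm) left of the real ring, whose centre is (347,239.5); the grip prediction fits at (488,272). I'll correct the place to (0.5196, 0.191) and the grip to (0.544, 0.116). For the pick, I'll pinch the lid gently across one axis, then grasp it across the other, so that it is centred both ways.

```bash
python3 - <<'E'
from h import *
np.set_printoptions(precision=4,suppress=True)
pi=np.pi;J=[.478,-.136]
m.move_gripper(1.0)
m.move_to([*J,.22],[pi,0,.3])
print("touch",m.move_linear([*J,.081],max_speed=.1,stop_force=8), m.current_tcp_pos())
m.move_gripper(0.0,4); print("w1",m.current_gripper_width()*88,m.current_finger_force())
m.move_gripper(1.0)
m.move_linear([*J,.081],rotation=[pi,0,1.885],max_speed=.1)
m.move_gripper(0.0,25); print("w2",m.current_gripper_width()*88,m.current_finger_force(),m.current_force(),m.current_tcp_pos(),m.current_ee_rot())
m.move_linear([*J,.33],max_speed=.15);m.wait(.2)
print(m.current_gripper_width()*88,m.current_finger_force(),m.current_force(),m.current_time_s())
cv2.imwrite("pics/lift.png",m.grab_frame("wrist")[:,:,::-1])
E
```

```text
touch False [ 0.4784 -0.1361  0.0815]
w1 61.66055419446471 3.9953643176704645
w2 61.199835853732466 24.993625693023205 [-0.8998 -1.0414  0.8193] [ 0.4778 -0.1361  0.081 ] [-3.1411  0.      1.8849]
60.85224172662559 25.00353941693902 [ 0.2871 -0.4434 -1.7765] 13.0417
```

View pics/lift.png

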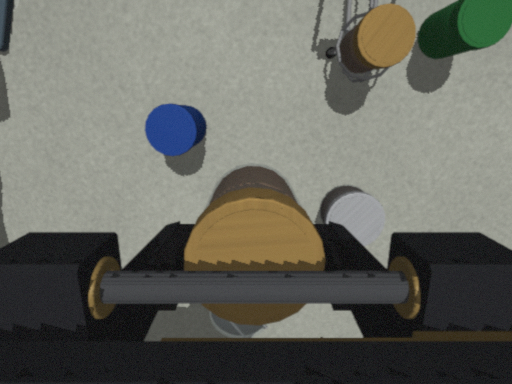

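The jar is held centred by its lid at (256,256), 61 mm wide with 25 N, and the neighbours are undisturbed. Now I place it.

```bash
python3 - <<'E'
from h import *
np.set_printoptions(precision=4,suppress=True)
pi=np.pi;E=[.5196,.191];R=[pi,0,1.885]
m.move_to([*E,.33],R)
m.move_linear([*E,.15],max_speed=.12);m.wait(.3)
print(m.current_force(),m.current_tcp_pos())
s=m.move_linear([*E,.095],max_speed=.03,stop_force=3);m.wait(.2)
print("stop",s,m.current_tcp_pos(),m.current_force(),m.current_torque(),m.current_time_s())
f=m.grab_frame("scene");t=m.grab_frame("top")
cv2.imwrite("pics/place.png",np.hstack([cv2.resize(f[140:290,180:340,::-1],(400,375)),cv2.resize(t[120:270,150:310,::-1],(400,375))]))
E
```

```text
[ 0.1032  0.9832 -2.1229] [0.5197 0.191  0.1502]
stop True [0.5195 0.191  0.0968] [-1.2019 -0.385   4.5834] [-0.0729 -0.0463  0.0349] 18.1167
```

View pics/place.png

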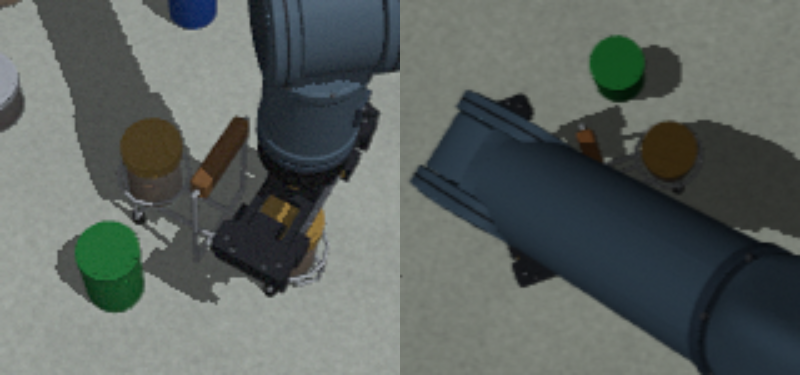

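The arm stopped at TCP z 0.0968, against 0.097 expected on the rails, and the jar is inside the ring in the scene crop at about (310,260). I'll release it and check from above.

```bash
python3 - <<'E'
from h import *
np.set_printoptions(precision=4,suppress=True)
pi=np.pi
p=m.current_tcp_pos()
m.move_gripper(1.0);m.wait(.6)
print("rel",m.current_finger_force(),m.current_force())
m.move_linear([p[0],p[1],.3],max_speed=.12)
m.move_to([.52,.115,.33],[pi,0,.314]);m.wait(.3)
c=m.camera_model("wrist");f=m.grab_frame("wrist");cv2.imwrite("pics/after.png",f[:,:,::-1])
for b in blobs(f,(14,110,35),(28,255,255),300):
    if b[:,1].mean()>230: continue
    e=cv2.fitEllipse(cv2.convexHull(b.astype(np.float32))); print(np.array(e[0]),np.array(e[1]),plane(c,e[0],.106)[:2],plane(c,e[0],.162)[:2])
print(m.current_time_s())
E
```

```text
rel 0.0 [-0.1804 -0.0135 -0.3547]
[327.2366 146.1625] [51.9033 54.1589] [0.5688 0.0415] [0.5712 0.0565]
[192.1302 145.9521] [52.2798 53.3897] [0.521  0.1893] [0.531  0.1806]
[259.4489 151.8764] [ 20.2244 100.0108] [0.5384 0.1136] [0.5457 0.117 ]
22.7333
```

View pics/after.png

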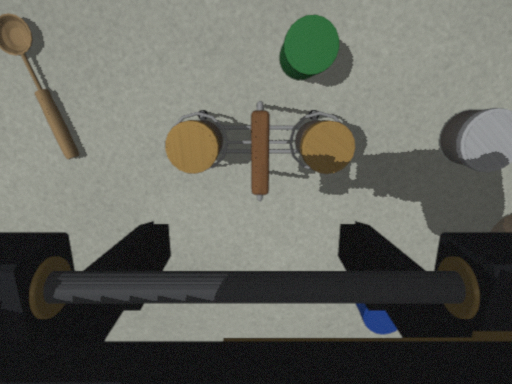

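The jar is released. Both brass lids stand level in their rings at (192,146) and (327,146), with the grip midway at (260,152), and nothing else has moved. Now I take the grip at (0.5445, 0.1165) and lift.

```bash
python3 - <<'E'
from h import *
np.set_printoptions(precision=4,suppress=True)
pi=np.pi;G=[.5445,.1165]
m.move_gripper(.6)
m.move_to([*G,.24],[pi,0,.314])
print("touch",m.move_linear([*G,.15],max_speed=.07,stop_force=6),m.current_tcp_pos())
m.move_gripper(0.0,55);m.wait(.2)
print(m.current_gripper_width()*88,m.current_finger_force(),m.current_force())
m.move_linear([*G,.17],max_speed=.03);m.wait(.2);print(m.current_force(),m.current_torque())
m.move_linear([*G,.25],max_speed=.05);m.wait(.8)
print(m.current_tcp_pos(),m.current_gripper_width()*88,m.current_finger_force(),m.current_force(),m.current_torque(),m.current_time_s())
f=m.grab_frame("scene");w=m.grab_frame("wrist")
cv2.imwrite("pics/up.png",np.hstack([cv2.resize(f[90:290,170:370,::-1],(400,400)),cv2.resize(w[:,:,::-1],(400,300)) if 0 else cv2.copyMakeBorder(cv2.resize(w[:,:,::-1],(400,300)),0,100,0,0,0)]))
E
```

```text
touch False [0.5448 0.1166 0.1504]
17.324978254602737 54.999588914215565 [-0.6068  2.4306 -1.408 ]
[ 0.8875 -0.4795 -7.2202] [ 0.0734 -0.057   0.0235]
[0.5445 0.1165 0.25  ] 17.110689629547167 55.000127367675304 [ 0.3588  0.2275 -6.6947] [ 0.0446 -0.0329 -0.0299] 29.6917
```

View pics/up.png

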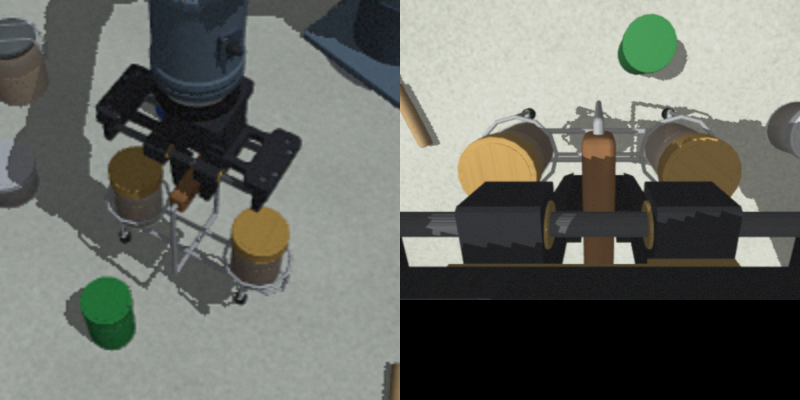

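The carrier is up and level, with both lids in their rings (scene crop (136,172) and (260,235)) and symmetric in the wrist view. The load of about 7 N matches the weights given.

```bash
python3 -c "
from station import manip as m
m.wait(.5);print(m.hand_in())"
```

```text
the job is handed in; nothing more can be done
None
```

The matching jar is on the rails in the empty place, and I handed the job in with the carrier held by its grip, level and still, about 10 cm up; no verdict was returned.

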